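# Pack the wireless transmitter away and clamp the case shut

## Robot

A 6-joint arm with a two-finger parallel gripper is mounted at the origin on the work surface. World frame = base frame: x ahead of the robot, y to its left, z up, the work surface at z = 0. Lengths are in m, angles in rad, forces in N, time in s.
With the tool pointing down it reaches from about 0.25 to 0.775 m from the base axis. Payload 4 kg.
Tool frame: the origin (TCP) lies on the centre line of the jaws, within the pads' length; the fingertips stand 25 mm ahead of it and the grasp point (between the pads) lies 6 mm ahead of it; z points along the fingers, y is the line along which they close (so a half turn about z gives the same grasp; the last joint's range is limited). The gripper opens to 94 mm and grips with 3 to 60 N. Pads are 16 mm wide; open, the fingers measure 119 mm over their backs; the gripper's body (75 mm by 177 mm) begins 78 mm behind the grasp point.
Start: joints at [-1.448, 0.087, 1.371, -0, 1.684, -0.103], TCP at [0.123, -0.536, 0.231] pointing down, gripper open.
Joint ranges: [-3.1, 3.1], [-0.76, 2.03], [0.27, 2.55], [-1.08, 4.22], [0.17, 2.65], [-2.57, 2.57]. Speed limits (rad/s): [2.79, 2.79, 3.14, 3.14, 3.14, 3.14].

## Interface

Orientations are given as a unit quaternion [w, x, y, z].
In Python, from workcell import env, imaging, close_job gives the robot as it stands.
- The arm moves only by the shell command python3 -m inch 'ROWS' [FORCE]. ROWS is JSON, a list of rows, each a list of 5 numbers: the shift along the world's x, y, z in mm, then the turn about the world's z in rad, then the finger opening in mm, from 0 to 94. A call has 1 to 12 rows; each row shifts and turns the commanded pose from where the row before left it; what a row does not reach is not made up. A row lasts 1/10 s, in which the tool goes at most 50 mm and 8.59 degrees, less where a joint would pass 70% of its speed; a pose out of reach is approached as far as the arm can. A call is refused whole if a number of a shift passes 50 or a number of a turn 0.15, either way. A call with a gripper value outside its range is refused whole. The fingers move at their own pace and stop on an object; FORCE is the grip in N (left out, the last holds). Time passes only in rows, so rows that do not move let the fingers close. It gives the time, the measured TCP pose, the force, the opening and the grip force at its end, in the units of the state.
- env.read_state(): the state, without advancing time (a new reading comes with each control period).
- imaging.get_image(name): name is "scene" or "top" or "wrist"; returns a dict with "img" (384x512x3 uint8, red, green, blue), "fov_y" (degrees; the focal length in pixels is half the picture's height over the tangent of half this angle, whatever the lens; pixels are square), "cx", "cy" (the principal point, pixels), "distortion" ([k1, k2, p1, p2, k3] as OpenCV has them; the pictures are not rectified), "extrinsics" (4x4, takes a point from world to camera coordinates). Camera axes: x right, y down, z forward; pixel columns grow to the right and rows downward; lengths in m; the calibration is good to about 2 mm. A picture is of the moment at which its call begins. There is no depth.
- close_job(): hands the job in; it is judged then, once.
The state is a dict: "clock": time; "q": joint angles; "qd": joint speeds; "effort": joint torques, N m; "tool_pos": TCP position; "tcp_rot": TCP orientation; "force": force on the tool from outside, world axes, zero at the start; "torque": the same for the moment, N m; "grip_width": opening from 0.0 (shut) to 1.0 (fully open); "grip_force": force on a finger pad.
Only numpy, scipy, OpenCV 4.12 (cv2) and the standard library are available. Lean on these libraries where they do the work, as an engineer would, in place of code of your own. Each camera call takes 0.05 s, during which the arm holds its last target. There are 200 camera calls.

## Task

Pack up the wireless set after the party: lay the blue transmitter pack flat and face up in the empty (green-floored) half of the black case without dropping it. Then push the lid fully shut without slamming it, and only then swing the red-tipped clamp over until it lies flat on the lid. Leave everything else on the table where it is.

Things in the scene. Friction and masses are not known exactly. Their poses are not given: they have to be found in the camera images.
- case: Black hard case with aluminium edges, fixed: 250 mm (x) by 135 mm (y), 58 mm high without lid, walls, floor and rim-high middle divider 6 mm. Origin: centre of its underside, z up. Its two halves, each 116 (x) by 123 mm (y) inside, are centred at x = -61 and +61 mm: one has a bare green floor, the other is filled to below the rim. The lid is hinged on the +y rim, the clamp on the -y side.
- bay (a point): Centre of the green floor of the empty half of the case, on its upper surface (9 mm above the case's underside, 49 mm below the rim); axes parallel to the case's. Either half can be the empty one.
- pack: Blue transmitter pack, a loose flat box of 60 mm (x) by 90 mm (y) by 24 mm (z) and about 150 g, with a small green display, a white stripe and a white button on its upper face. Origin: centre of its underside, z up out of the face. An 8 mm aerial stub sticks out of its +y end. Either end may point either way in the case.
- lid (a joint): Angle of the lid in rad: 0 shut, about 1.6 upright, up to 2.1 leaning back. It starts open at 1.6 to 2.0. The hinge is stiff (friction about 0.3 N m; 300 g lid), so the lid stays where it is left; 3 to 5 N at its edge moves it.
- lid_hinge (a point): Middle of the lid's hinge line, on the case's +y rim: x = 0, y = +67.5, z = 58 mm in the case. The lid is a flat slab 250 mm by 135 mm, 14 mm thick; its underside plane passes through the hinge line. Shut, its top is 72 mm above the table.
- lid_edge (a point): Middle of the lid's free edge, on its outer (upper when shut) face, 135 mm from the hinge line.
- clamp (a joint): Angle of the clamp in rad: 0 lying flat on the shut lid, pointing to the case's +y; 1.6 upright; it starts at 1.7 to 2.1, standing up and leaning away from the case. Light friction (0.07 N m, 1 to 2 N at the tip); it stays where it is left.
- clamp_hinge (a point): Centre of the clamp's hinge, on the case's -y side: x = 0, y = -77.5, z = 67 mm in the case; the axis is parallel to the case's x.
- clamp_tip (a point): Middle of the outer (upper when down) face of the clamp's red end, 57 mm along the arm from the hinge axis and 18 mm off the plane of arm and axis; 85 mm above the table when down. The red end is 38 mm wide, 22 mm long, 13 mm thick and ends 68 mm from the axis. The rest of the arm is 34 mm wide steel, its outer face 11 mm off that plane.
- tape: Roll of black tape lying flat, 80 mm across, 48 mm high; origin at the centre of its underside. Leave alone.
- mouse: Black computer mouse, 100 by 58 by 32 mm; origin at the centre of its underside. Leave alone.
- stick: Red USB stick, 55 by 19 by 9 mm; origin at the centre of its underside. Leave alone.
- headphones: Headphones lying flat, about 180 by 230 mm, 33 mm high; origin midway between the cups. Leave alone.
- mug: White mug, 80 mm across, 90 mm high; origin at the centre of its underside. Leave alone.
Mind the look-alikes: they are no part of the job. Of the things like the pack, leave any that is orange, pink or turquoise; of the rest the smaller one is meant.

How it is judged:
By the outcome, as a careful person would: the job done as asked, in the order asked, and still so for the second after the job is handed in, with the robot touching nothing.
It also fails if it takes over 72 s, if anything falls off the work surface, if the arm or the gripper's body presses on something with over 40 N, if the wrist force passes 120 N, or if a joint passes its speed limit or range.

## Working session

There is one attempt and no reset: what is moved stays moved. The work goes in short steps, Python scripts to look and compute and a shell command to move; the robot and the scene stay as the last step left them, time stands still between calls to the robot, and variables do not carry over. Pictures are saved under pics/ and viewed, at most 10 in all, crops included, and the job is handed in when it is done.

```bash
mkdir -p pics; ls
python3 - <<'E'
from workcell import env, imaging
import cv2,pickle
d={n:imaging.get_image(n) for n in("scene","top")}
pickle.dump(d,open("im0.pkl","wb"))
for n in d:
    cv2.imwrite(f"pics/{n}0.png",cv2.resize(d[n]["img"][...,::-1],(800,600),interpolation=cv2.INTER_CUBIC))
    print(n,d[n]["fov_y"],d[n]["cx"],d[n]["cy"],d[n]["distortion"],d[n]["extrinsics"])
s=env.read_state();print(s)
E
```

```text
pics
scene 55.288098477340704 249.01665495434366 187.2153312802517 [-0.03149449  0.          0.          0.          0.        ] [[-0.34987272  0.93665104 -0.01655047  0.21124034]
 [ 0.52886922  0.18290756 -0.82875942 -0.1541001 ]
 [-0.77323116 -0.29871334 -0.55936027  1.50579832]
 [ 0.          0.          0.          1.        ]]
top 47.366906667005985 251.3366050824179 192.14231339167452 [-0.15150218  0.          0.          0.          0.        ] [[-0.0015229  -0.99997505 -0.00689814 -0.06497359]
 [-0.99724117  0.00203061 -0.0742019   0.45317203]
 [ 0.07421406  0.0067661  -0.99721938  1.33443077]
 [ 0.          0.          0.          1.        ]]
{'clock': 0.1, 'q': array([-1.44806482e+00,  8.78662951e-02,  1.37209451e+00, -2.14732731e-05,
        1.68360031e+00, -1.03095535e-01]), 'qd': array([ 0.00024675, -0.00174496, -0.00206243, -0.0012482 , -0.00126901,
       -0.00038858]), 'effort': array([ 1.16166684e-03, -3.41250193e+01, -3.03302300e+01,  7.19684246e-02,
        3.04535881e-02, -9.41901158e-05]), 'tool_pos': array([ 0.12308799, -0.53559164,  0.22943363]), 'tcp_rot': array([-9.84081027e-04,  9.93631692e-01,  1.12672495e-01, -2.03320991e-05]), 'force': array([-0.961413  , -0.04260548,  0.5317222 ]), 'torque': array([0.0278034 , 0.0176496 , 0.00626145]), 'grip_force': 0.0, 'grip_width': 1.0007634418956972}
```

View pics/top0.png

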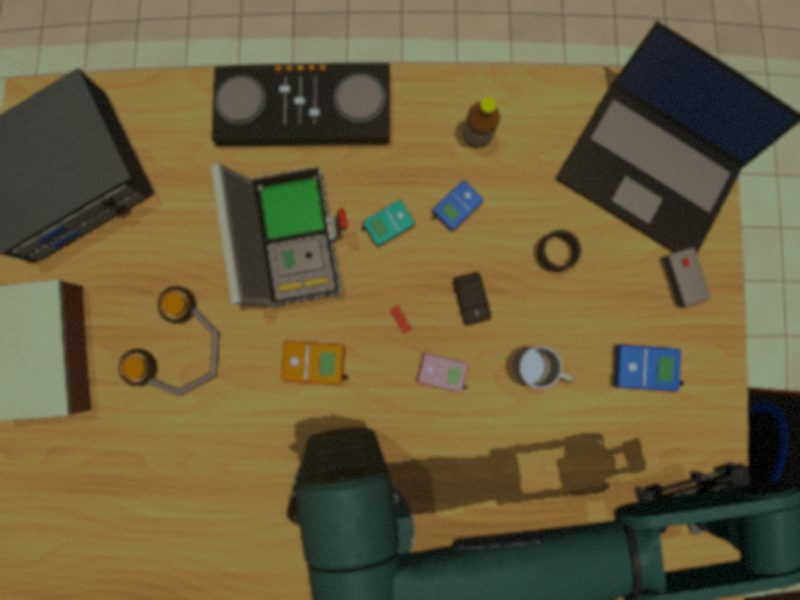

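View pics/scene0.png

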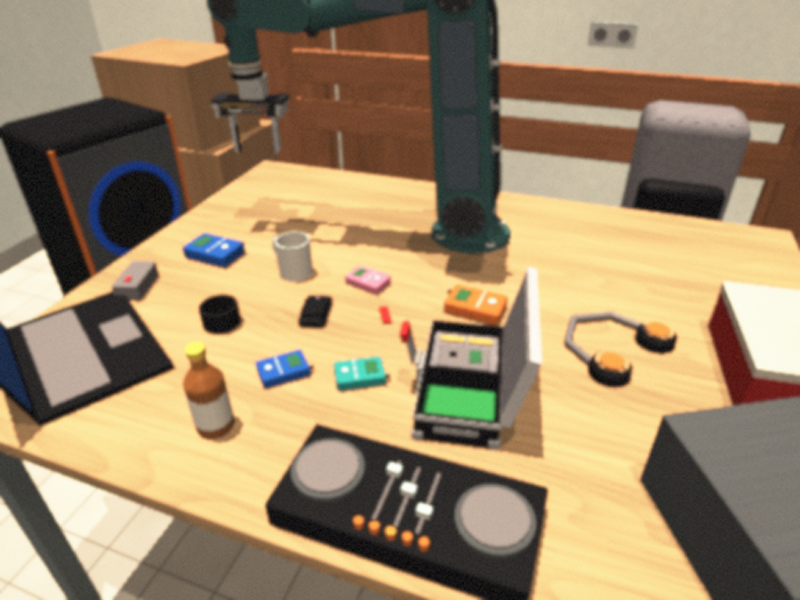

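The small blue pack is at about (458,205) in the 800x600 top view, and the bigger blue one at (648,368) is the look-alike. The case is at (295,235): green half toward world +x, lid on world +y at the left, clamp at (338,222). Next I'll measure.

```bash
cat > h.py <<'E'
import numpy as np, cv2
def K(d):
    f=d["img"].shape[0]/2/np.tan(np.radians(d["fov_y"])/2)
    return np.array([[f,0,d["cx"]],[0,f,d["cy"]],[0,0,1.]])
def proj(d,P):
    E=np.asarray(d["extrinsics"]);R=E[:3,:3];t=E[:3,3]
    return cv2.projectPoints(np.asarray(P,float).reshape(-1,3),cv2.Rodrigues(R)[0],t,K(d),np.asarray(d["distortion"]))[0].reshape(-1,2)
def unproj(d,uv,z):
    E=np.asarray(d["extrinsics"]);R=E[:3,:3];t=E[:3,3]
    n=cv2.undistortPoints(np.asarray(uv,float).reshape(-1,1,2),K(d),np.asarray(d["distortion"])).reshape(-1,2)
    r=np.c_[n,np.ones(len(n))]@R; c=-R.T@t
    return c+r*((z-c[2])/r[:,2])[:,None]
def rect(d,mask,z):
    n,l,s,c=cv2.connectedComponentsWithStats(mask.astype(np.uint8))
    out=[]
    for i in range(1,n):
        if s[i,4]<40: continue
        cs,_=cv2.findContours((l==i).astype(np.uint8),cv2.RETR_EXTERNAL,cv2.CHAIN_APPROX_NONE)
        w=unproj(d,cs[0].reshape(-1,2),z)[:,:2]*1000
        out.append((c[i].round(1),s[i,4],cv2.minAreaRect(w.astype(np.float32))))
    return out
def case_pts(x,y,a):
    """mm, returns fn case->world m"""
    c,s=np.cos(a),np.sin(a);R=np.array([[c,-s,0],[s,c,0],[0,0,1]])
    return lambda P:(np.asarray(P,float)@R.T+[x,y,0])/1000
def lid(th):
    f=lambda x,r,n:[x,67.5-r*np.cos(th)+n*np.sin(th),58+r*np.sin(th)+n*np.cos(th)]
    return f
E
python3 - <<'E'
import pickle,cv2,numpy as np
from h import *
d=pickle.load(open("im0.pkl","rb"))["top"]
hsv=cv2.cvtColor(d["img"],cv2.COLOR_RGB2HSV)
H,S,V=cv2.split(hsv)
print("blue");[print(r) for r in rect(d,(H>100)&(H<125)&(S>130)&(V>60),.024)]
print("green");[print(r) for r in rect(d,(H>50)&(H<70)&(S>150)&(V>60),.009)]
# rim corner guesses (800 scale)
uv=np.array([[318,170],[340,293]])*.64
print(unproj(d,uv,.058)*1000)
cv2.imwrite("pics/c0.png",cv2.resize(d["img"][90:210,125:325,::-1],(800,480),interpolation=cv2.INTER_CUBIC))
E
```

```text
blue
(array([299.1, 125.1]), np.int32(121), ((662.3071899414062, -214.83441162109375), (49.1400146484375, 27.05691146850586), 44.10895919799805))
(array([288.7, 134.9]), np.int32(171), ((630.5473022460938, -181.6685333251953), (51.32609939575195, 46.968475341796875), 44.318031311035156))
(array([402.9, 234.3]), np.int32(367), ((320.2372131347656, -537.1614379882812), (53.422176361083984, 79.02739715576172), 86.53305053710938))
(array([422.9, 235.9]), np.int32(347), ((314.5810546875, -604.3446655273438), (68.57093811035156, 80.22941589355469), 86.40364837646484))
green
(array([186.3, 132.9]), np.int32(1169), ((642.663330078125, 139.5160369873047), (106.5670394897461, 118.1123046875), 10.451154708862305))
[[706.00449329  79.87123928  58.        ]
 [464.07920927  35.07486441  58.        ]]
```

View pics/c0.png

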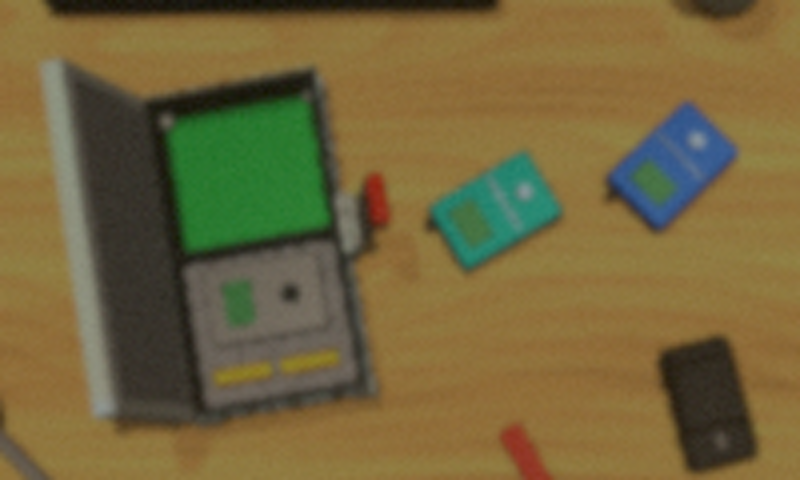

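```bash
python3 - <<'E'
import pickle,cv2,numpy as np
from scipy.optimize import least_squares
from h import *
D=pickle.load(open("im0.pkl","rb"));d=D["top"]
cr=lambda p:(np.array(p,float)+.5)/4-.5+[125,90]
uv=cr([[318,70],[377,393],[148,100],[203,420],[42,62],[97,417],[66,60]])
def P(p):
    L=lid(p[3]);return case_pts(*p[:3])([[125,-67.5,58],[-125,-67.5,58],[125,67.5,58],[-125,67.5,58],L(125,135,14),L(-125,135,14),L(125,135,0)])
r=least_squares(lambda p:(proj(d,P(p))-uv).ravel(),[573,124,.182,1.8],loss='soft_l1',x_scale=[1,1,.01,.01])
p=r.x;print(p,r.fun.reshape(-1,2).round(1).tolist())
pk=unproj(d,cr([[687,102],[738,152],[660,230],[610,182]]),.024)[:,:2]*1000
print("pack",pk.mean(0),np.linalg.norm(np.diff(pk,axis=0),axis=1), np.degrees(np.arctan2(*(pk[3]+pk[2]-pk[0]-pk[1])[::-1])))
# clamp angle: red centre
ct=lambda f:[0,-77.5+57*np.cos(f)-18*np.sin(f),67+57*np.sin(f)+18*np.cos(f)]
for f in(1.7,1.9,2.1):print(f,[ (proj(D[n],case_pts(*p[:3])([ct(f)]))[0]).round(1) for n in D])
for n in D:
    im=cv2.cvtColor(D[n]["img"],cv2.COLOR_RGB2BGR);s=4;im=cv2.resize(im,None,fx=s,fy=s,interpolation=cv2.INTER_CUBIC)
    f=case_pts(*p[:3])
    def pl(P,c):cv2.polylines(im,[((proj(D[n],P)+.5)*s-.5).round().astype(int)],True,c,1)
    for z in(0,58):pl(f([[125,-67.5,z],[-125,-67.5,z],[-125,67.5,z],[125,67.5,z]]),(0,255,255))
    pl(f([[3,-61.5,9],[119,-61.5,9],[119,61.5,9],[3,61.5,9]]),(255,0,255))
    L=lid(p[3])
    for k in(0,14):pl(f([L(125,135,k),L(-125,135,k),L(-125,0,k),L(125,0,k)]),(255,255,0))
    pl(np.c_[pk/1000,np.full(4,.024)],(0,255,255))
    c=(proj(D[n],f([[0,-10,60]]))[0]*s).astype(int)
    o=im[c[1]-300:c[1]+300,c[0]-400:c[0]+400]
    cv2.imwrite(f"pics/o_{n}.png",cv2.resize(o,(800,600)))
    hs=cv2.cvtColor(D[n]["img"],cv2.COLOR_RGB2HSV);m=((hs[...,0]<6)|(hs[...,0]>174))&(hs[...,1]>170)&(hs[...,2]>70)
    k=cv2.connectedComponentsWithStats(m.astype(np.uint8));print(n,[(a[:5].tolist(),b.round(1).tolist()) for a,b in zip(k[2],k[3]) if a[4]>15][1:])
E
python3 - <<'E'
import cv2,numpy as np
a,b=[cv2.imread(f"pics/o_{n}.png")[:,150:550] for n in("top","scene")]
cv2.imwrite("pics/o.png",np.hstack([a,b]))
E
```

```text
[5.78072900e+02 1.20755899e+02 1.71497972e-01 1.81715608e+00] [[0.8, -0.5], [-0.6, -1.1], [0.2, -0.1], [-1.1, -0.1], [1.0, 1.1], [0.2, 0.3], [-0.6, 0.4]]
pack [ 642.5065983 -196.1260845] [55.98643263 87.28697664 53.97413967] 135.69529817157678
1.7 [array([256.3, 211.4]), array([221.4, 140.2])]
1.9 [array([252.5, 212.8]), array([225., 140.])]
2.1 [array([249.2, 214.8]), array([228.2, 140. ])]
scene [([455, 191, 57, 67, 1134], [474.6, 233.5]), ([244, 197, 6, 9, 37], [246.2, 201.3]), ([257, 206, 5, 12, 47], [259.0, 211.6])]
top [([217, 135, 4, 11, 31], [218.3, 140.1]), ([252, 198, 9, 13, 39], [255.7, 204.1])]
```

View pics/o.png

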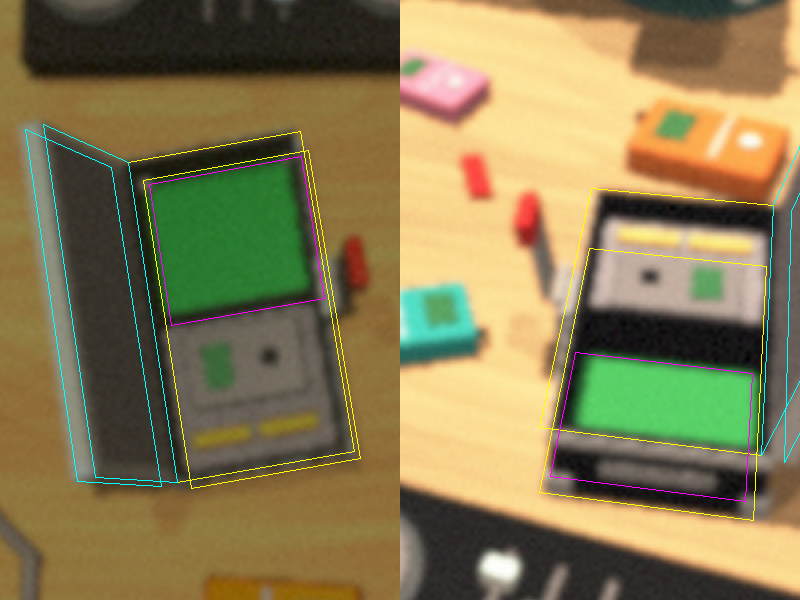

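The overlay is off by a few mm and the two views disagree slightly. I'll fly over the case with the tool aligned to it and refine with the wrist camera.

```bash
python3 -m inch '[[18,25,8,0.064,94],[18,25,8,0.064,94],[18,25,8,0.064,94],[18,25,8,0.064,94],[18,25,8,0.064,94],[18,25,8,0.064,94],[18,25,8,0.064,94],[18,25,8,0.064,94],[18,25,8,0.064,94],[18,25,8,0.064,94],[18,25,8,0.064,94],[18,25,8,0.064,94]]'
python3 -m inch '[[18,25,0,0.064,94],[18,25,0,0.064,94],[18,25,0,0.064,94],[18,25,0,0.064,94],[18,25,0,0.064,94],[18,25,0,0.064,94],[18,25,0,0.064,94],[18,25,0,0.064,94],[18,25,0,0.064,94],[18,25,0,0.064,94],[18,25,0,0.064,94],[0,0,0,0,94]]'
python3 - <<'E'
from workcell import env, imaging
import cv2,pickle
d=imaging.get_image("wrist");pickle.dump(d,open("w1.pkl","wb"))
cv2.imwrite("pics/w1.png",cv2.resize(d["img"][...,::-1],(800,600),interpolation=cv2.INTER_CUBIC))
print(d["fov_y"],d["distortion"],d["extrinsics"])
E
```

```text
clock: 1.3
tool_pos: [0.3395, -0.2348, 0.3264]
tcp_rot: [-0.0, 0.878, 0.478, -0.0]
force: [0.1, -0.2, -0.9]
grip_width: 1.002
grip_force: 0.0
clock: 2.5
tool_pos: [0.5381, 0.0415, 0.3247]
tcp_rot: [-0.001, 0.659, 0.752, -0.0]
force: [-0.3, -0.3, 0.1]
grip_width: 0.999
grip_force: 0.0
69.73001732431446 [0.01996187 0.         0.         0.         0.        ] [[ 0.99127132  0.13180798 -0.00279702 -0.53772602]
 [ 0.12779014 -0.95540571  0.26621347 -0.08267672]
 [ 0.03241677 -0.26424721 -0.96391004  0.47518936]
 [ 0.          0.          0.          1.        ]]
```

View pics/w1.png

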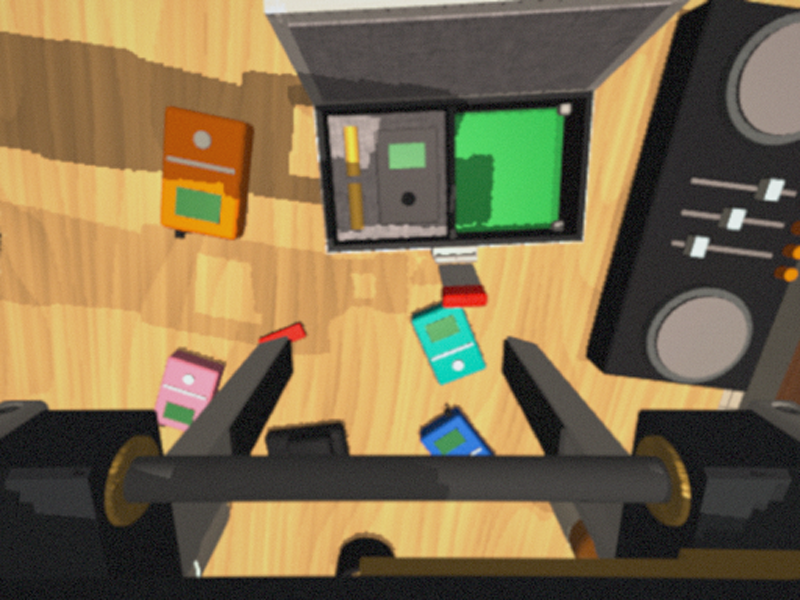

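The wrist view shows the rim corners clearly: (317,105), (592,92), (583,240) and (329,251). The red clamp tip is at about (464,296).

Run:
```python
import pickle,cv2,numpy as np
from scipy.optimize import least_squares
from h import *
D=pickle.load(open("im0.pkl","rb"));d=D["top"];w=pickle.load(open("w1.pkl","rb"))
cr=lambda p:(np.array(p,float)+.5)/4-.5+[125,90]
cw=lambda p:(np.array(p,float)+.5)*.64-.5
uv=cr([[318,70],[377,393],[42,62],[97,417]]); uw=cw([[583,240],[329,251],[592,92],[317,105],[672,6],[277,14]])
ct=lambda f,r,n,x=0:[x,-77.5+r*np.cos(f)-n*np.sin(f),67+r*np.sin(f)+n*np.cos(f)]
def res(p):
    L=lid(p[3]);f=case_pts(*p[:3])
    a=proj(d,f([[125,-67.5,58],[-125,-67.5,58],L(125,135,14),L(-125,135,14)]))-uv
    b=proj(w,f([[125,-67.5,58],[-125,-67.5,58],[125,67.5,58],[-125,67.5,58],L(125,135,0),L(-125,135,0)]))-uw
    # red end centroid, visible end face centre approx
    c=proj(w,f([ct(p[4],64,13)]))-cw([[464,296]])
    e=proj(d,f([ct(p[4],64,13)]))-[[218.3,140.1]]
    return np.r_[a*1,b,c*.5,e*.5].ravel()
r=least_squares(res,[573,124,.182,1.8,1.9],loss='soft_l1',x_scale=[1,1,.01,.01,.01])
print(r.x,r.fun.reshape(-1,2).round(1).tolist())
f=case_pts(*r.x[:3]);np.save("case.npy",r.x)
L=lid(r.x[3]);print("bay",f([61,0,9]),"lid edge",f(L(0,135,14)),"tip",f(ct(r.x[4],57,18)),"chinge",f([0,-77.5,67]))
wp=unproj(w,uw[:4],.058);print(wp*1000,[np.linalg.norm(wp[i]-wp[j]) for i,j in((0,1),(2,3),(0,2),(1,3))])
print("pack corners",unproj(w,cw([[420,437],[458,410],[493,455]]),.024)*1000)
```

```text
[5.79823389e+02 1.23415712e+02 1.64816894e-01 1.77424024e+00
 1.66872222e+00] [[0.3, -0.9], [-1.7, -1.5], [2.1, -0.4], [0.7, -0.9], [-0.8, 2.3], [-1.6, 0.6], [1.8, 0.2], [-1.4, -1.2], [19.1, -6.2], [-5.5, 0.8], [-0.1, -0.0], [-0.0, -0.2]]
bay [0.63999674 0.13342409 0.009     ] lid edge [0.56202372 0.23043267 0.18738723] tip [0.59639244 0.02379762 0.12196707] chinge [0.59253895 0.04696596 0.067     ]
[[714.55086847  80.92890059  58.        ]
 [469.9779171   37.52547486  58.        ]
 [689.4771882  210.43666819  58.        ]
 [447.56089984 168.18386335  58.        ]] [np.float64(0.2483944160187449), np.float64(0.24557848052034575), np.float64(0.13191266546888747), np.float64(0.13256748147274885)]
pack corners [[ 594.20298708 -179.43866096   24.        ]
 [ 633.34447153 -137.55048812   24.        ]
 [ 685.62327121 -191.99339156   24.        ]]
```

```bash
python3 -m inch '[[12,-25,0,0.067,94],[12,-25,0,0.067,94],[12,-25,0,0.067,94],[12,-25,0,0.067,94],[12,-25,0,0.067,94],[12,-25,0,0.067,94],[12,-25,0,0.067,94],[12,-25,0,0.067,94],[12,-25,0,0.067,94],[10,-25,0,0.064,94],[0,0,0,0,94],[0,0,0,0,94]]'
cat > look.py <<'E'
import sys,pickle,cv2
from workcell import imaging
from h import *
d=imaging.get_image("wrist");pickle.dump(d,open(sys.argv[1]+".pkl","wb"))
cv2.imwrite(f"pics/{sys.argv[1]}.png",cv2.resize(d["img"][...,::-1],(800,600),interpolation=cv2.INTER_CUBIC))
hs=cv2.cvtColor(d["img"],cv2.COLOR_RGB2HSV);H,S,V=cv2.split(hs)
m=((H>100)&(H<125)&(S>130)&(V>60)).astype(np.uint8);m=cv2.morphologyEx(m,cv2.MORPH_CLOSE,np.ones((9,9)))
for r in rect(d,m,.024):
    if r[1]>300: print(r)
E
python3 look.py w2
```

```text
clock: 3.75
tool_pos: [0.6543, -0.2122, 0.3259]
tcp_rot: [-0.001, 0.38, 0.925, 0.0]
force: [-0.2, -0.3, -0.5]
grip_width: 0.999
grip_force: 0.0
(array([257.4, 151.2]), np.int32(1440), ((644.8779296875, -195.5179443359375), (55.108577728271484, 87.43163299560547), 44.606388092041016))
```

View pics/w2.png

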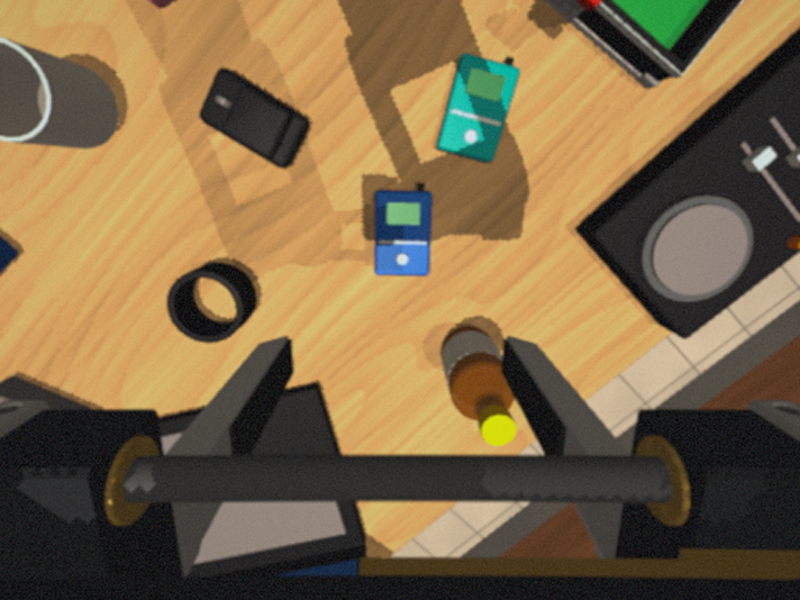

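The target pack is clear at about (403,232), and the fit puts it at (644.9, -195.5) mm, 44.6°. Going down.

```bash
python3 -m inch '[[-5,9,-35,0,94],[-4,8,-35,-0.01,94],[0,0,-35,0,94],[0,0,-35,0,94],[0,0,-35,0,94],[0,0,-35,0,94],[0,0,-25,0,94],[0,0,-20,0,94],[0,0,-15,0,94],[0,0,-10,0,94],[0,0,0,0,94],[0,0,0,0,94]]'
```

```text
clock: 5.0
tool_pos: [0.6466, -0.194, 0.0476]
tcp_rot: [0.001, 0.383, 0.924, 0.0]
force: [0.1, -0.7, 0.9]
grip_width: 0.995
grip_force: 0.0
```

```bash
python3 -m inch '[[-1,-1,-9,0,94],[0,0,-9,0,94],[0,0,0,0,94],[0,0,0,0,50],[0,0,0,0,50],[0,0,0,0,50],[0,0,0,0,50],[0,0,0,0,50],[0,0,0,0,50],[0,0,0,0,50],[0,0,0,0,50]]' 25
```

```text
clock: 6.1
tool_pos: [0.6453, -0.1951, 0.0288]
tcp_rot: [0.0, 0.383, 0.924, 0.0]
force: [0.3, -0.3, 1.1]
grip_width: 0.636
grip_force: 25.0
```

```bash
python3 -m inch '[[0,0,10,0,50],[0,0,20,0,50],[0,0,30,0,50],[0,0,35,0,50],[0,0,35,0,50],[0,0,35,0,50],[0,0,25,0,50],[0,0,10,0,50]]'
python3 -m inch '[[0,15,0,-0.05,50],[0,30,0,-0.05,50],[0,30,0,-0.05,50],[0,30,0,-0.06,50],[0,30,0,-0.06,50],[0,30,0,-0.06,50],[0,30,0,-0.06,50],[0,30,0,-0.06,50],[-1,30,0,-0.06,50],[-1,30,0,-0.05,50],[-1,24,0,-0.05,50],[-1,15,0,0,50]]'
python3 -m inch '[[0,0,0,0,50],[0,0,0,0,50]]';python3 look.py w3
```

```text
clock: 6.9
tool_pos: [0.646, -0.1954, 0.233]
tcp_rot: [0.003, 0.383, 0.924, 0.0]
force: [-0.5, 0.5, -1.4]
grip_width: 0.636
grip_force: 25.0
clock: 8.1
tool_pos: [0.6403, 0.1308, 0.227]
tcp_rot: [-0.001, 0.642, 0.766, -0.001]
force: [-0.5, 0.1, -1.3]
grip_width: 0.637
grip_force: 25.0
clock: 8.3
tool_pos: [0.641, 0.1283, 0.2279]
tcp_rot: [-0.0, 0.643, 0.766, -0.001]
force: [0.3, 0.0, -0.6]
grip_width: 0.637
grip_force: 25.0
(array([253.6, 230.5]), np.int32(9214), ((655.6669311523438, 42.398963928222656), (132.08047485351562, 190.1831817626953), 10.058940887451172))
```

View pics/w3.png

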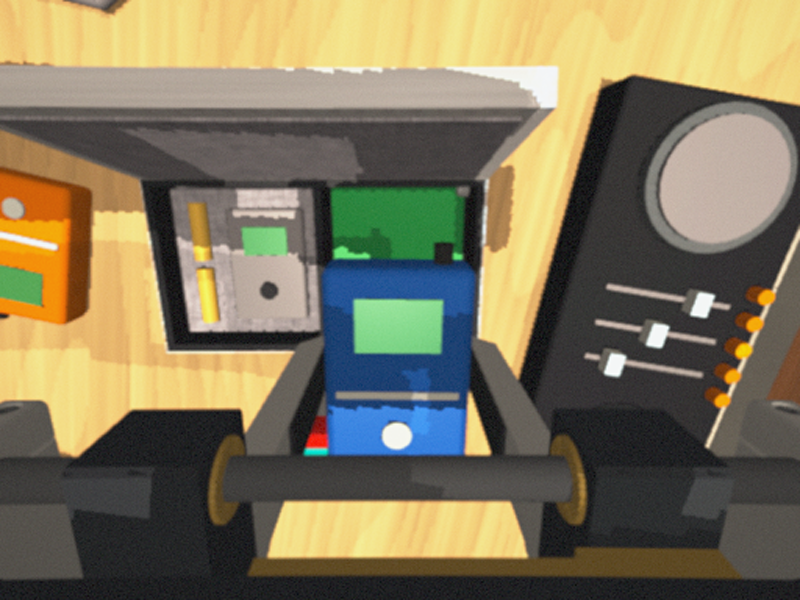

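The pack is held level, over the bay. I'll check the lid angle and the case pose from this picture.

Run:
```python
import pickle
from scipy.optimize import least_squares
from h import *
w=pickle.load(open("w3.pkl","rb"))
cw=lambda p:(np.array(p,float)+.5)*.64-.5
uv=cw([[557,108],[557,67],[489,181],[142,182],[168,351]])
def res(p):
    L=lid(p[3]);return (proj(w,case_pts(*p[:3])([L(125,135,0),L(125,135,14),[125,67.5,58],[-125,67.5,58],[-125,-67.5,58]]))-uv).ravel()
r=least_squares(res,[580,124,.175,1.8],x_scale=[1,1,.01,.01]);print(r.x,r.fun.round(1))
f=case_pts(*r.x[:3]);print(f([61,0,9]),f(lid(r.x[3])(0,135,14)))
np.save("case.npy",r.x)
E=w["extrinsics"];print(-E[:3,:3].T@E[:3,3])
```

```text
[5.81235000e+02 1.22832022e+02 1.74798434e-01 1.80748337e+00] [-0.  -1.9  0.4  1.9 -0.7 -0.1 -0.2 -1.3  0.4  1.5]
[0.64130546 0.13344051 0.009     ] [0.56162409 0.2338786  0.18595345]
[0.62751674 0.204061   0.38152639]
```

```bash
python3 -m inch '[[0,0,-15,0,50],[0,0,-30,0,50],[0,0,-30,0,50],[0,0,-30,0,50],[0,0,-25,0,50],[0,0,-20,0,50],[0,0,-15,0,50],[0,0,-10,0,50],[0,0,-6,0,50],[0,0,0,0,50],[0,0,0,0,50]]'
python3 -m inch '[[0,0,-2,0,50],[0,0,-2,0,50],[0,0,-1,0,50],[0,0,0,0,50],[0,0,0,0,50]]'
```

```text
clock: 9.45
tool_pos: [0.6418, 0.129, 0.0485]
tcp_rot: [0.001, 0.643, 0.766, 0.001]
force: [0.1, -0.6, -0.8]
grip_width: 0.64
grip_force: 25.0
clock: 9.95
tool_pos: [0.6411, 0.129, 0.0425]
tcp_rot: [0.0, 0.643, 0.766, 0.0]
force: [0.4, 0.1, -1.9]
grip_width: 0.639
grip_force: 25.0
```

```bash
python3 -m inch '[[0,0,-2,0,50],[0,0,-1,0,50],[0,0,0,0,50],[0,0,0,0,50]]'
python3 -m inch '[[0,0,-1,0,50],[0,0,-1,0,50],[0,0,0,0,50],[0,0,0,0,50]]'
```

```text
clock: 10.35
tool_pos: [0.6411, 0.129, 0.0394]
tcp_rot: [-0.0, 0.643, 0.766, -0.0]
force: [-0.9, 0.2, -1.8]
grip_width: 0.638
grip_force: 25.0
clock: 10.75
tool_pos: [0.6413, 0.129, 0.0378]
tcp_rot: [0.0, 0.643, 0.766, 0.0]
force: [-0.6, -0.1, 1.0]
grip_width: 0.635
grip_force: 25.0
```

Contact: the force rose from -1.8 to +1.0 N. I'll release with a small opening and retreat.

```bash
python3 -m inch '[[0,0,0,0,63],[0,0,0,0,66],[0,0,0,0,70],[0,0,0,0,74],[0,0,0,0,74],[0,0,10,0,74],[0,0,20,0,74],[0,0,30,0,74],[0,0,40,0,74],[0,0,40,0,74],[0,0,40,0,74],[0,0,20,0,74]]'
python3 -m inch '[[0,0,0,0,74],[0,0,0,0,74]]'; python3 look.py w4
```

```text
clock: 11.95
tool_pos: [0.6423, 0.1291, 0.2439]
tcp_rot: [0.003, 0.643, 0.766, 0.003]
force: [-0.1, 0.0, 1.2]
grip_width: 0.792
grip_force: 0.0
clock: 12.15
tool_pos: [0.6411, 0.1289, 0.2376]
tcp_rot: [0.0, 0.643, 0.766, 0.0]
force: [0.4, -0.4, -0.2]
grip_width: 0.784
grip_force: 0.0
(array([253.8, 174.6]), np.int32(2405), ((641.3466186523438, 126.05326843261719), (59.006282806396484, 93.05171203613281), 10.000563621520996))
```

View pics/w4.png

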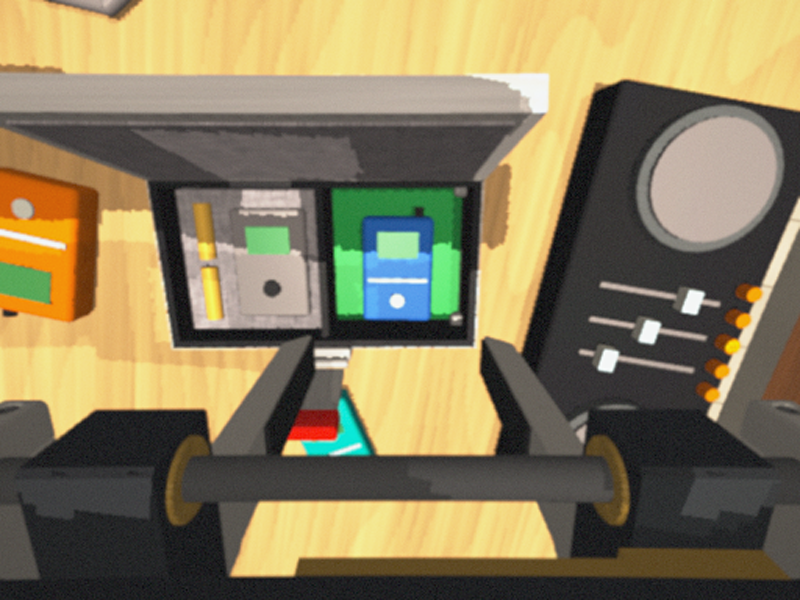

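The pack sits flat and face up in the bay at about (398,270). Planning the lid path next.

```bash
python3 -m inch '[[0,0,20,0,0],[0,0,10,0,0],[-11,19,0,0,0],[-11,19,0,0,0],[-11,19,0,0,0],[-11,19,0,0,0],[-11,19,0,0,0],[-11,19,0,0,0],[-11,19,0,0,0],[-10,14,0,0,0],[0,0,0,0,0],[0,0,0,0,0]]' 20
python3 -m inch '[[0,0,-15,0,0],[0,0,-25,0,0],[0,0,-20,0,0],[0,0,-9,0,0],[0,0,0,0,0],[0,0,0,0,0]]'
cat > plan.py <<'E'
from h import *
a=.1745;v=np.array([-np.sin(a),np.cos(a)]);u=np.array([np.cos(a),np.sin(a)]);o=np.array([580.8,123.5])
def row(x,y,z): return np.r_[o+x*u+y*v,z]
if __name__=="__main__":
    for t in list(np.arange(1.5,.1,-.1))+[.1,.05,0]:
        y=67.5-115*np.cos(t)+14*np.sin(t)+8;z=58+115*np.sin(t)+14*np.cos(t)+25
        print(round(t,2),row(0,y,z).round(1))
E
python3 plan.py
cat > st.py <<'E'
from workcell import env
from plan import *
s=env.read_state();p=np.array(s["tool_pos"])*1e3;r=p[:2]-o
print(p.round(1),"case",(r@u).round(1),(r@v).round(1),"F",np.round(s["force"],1),s["grip_width"])
E
python3 st.py
```

```text
clock: 13.4
tool_pos: [0.5541, 0.2757, 0.267]
tcp_rot: [0.0, 0.643, 0.766, -0.0]
force: [0.2, 0.8, -0.1]
grip_width: 0.011
grip_force: 0.0
clock: 14.0
tool_pos: [0.5546, 0.2756, 0.1989]
tcp_rot: [0.0, 0.643, 0.766, 0.0]
force: [-0.2, 0.8, 1.4]
grip_width: -0.001
grip_force: 0.0
1.5 [566.7 203.6 198.7]
1.4 [568.7 192.2 198.7]
1.3 [570.7 180.8 197.6]
1.2 [572.7 169.7 195.3]
1.1 [574.6 158.8 191.8]
1.0 [576.4 148.3 187.3]
0.9 [578.2 138.3 181.8]
0.8 [579.9 128.8 175.2]
0.7 [581.4 120.1 167.8]
0.6 [582.8 112.2 159.5]
0.5 [584.  105.1 150.4]
0.4 [585.1  98.9 140.7]
0.3 [586.   93.7 130.4]
0.2 [586.8  89.6 119.6]
0.1 [587.3  86.5 108.4]
0.05 [587.5  85.4 102.7]
0 [587.7  84.6  97. ]
[554.6 275.6 198.9] case 0.6 154.3 F [-0.2  0.8  1.4] -0.0010815338154106073
```

```bash
python3 -m inch '[[2,-12,0,0,0],[2,-12,0,0,0],[1,-6,0,0,0],[1,-6,0,0,0],[1,-6,0,0,0],[1,-6,0,0,0],[1,-6,0,0,0],[1,-6,0,0,0],[1,-6,0,0,0],[1,-6,0,0,0]]'
python3 -m inch '[[1,-6,0,0,0],[1,-6,0,0,0],[1,-6,0,0,0],[1,-5,-1,0,0],[1,-6,-1,0,0],[1,-5,-1,0,0],[1,-6,-2,0,0],[1,-5,-2,0,0]]';python3 st.py
```

```text
clock: 15.0
tool_pos: [0.5662, 0.2035, 0.1985]
tcp_rot: [-0.0, 0.643, 0.766, 0.0]
force: [-0.9, 2.6, 1.9]
grip_width: 0.009
grip_force: 1.5
clock: 15.8
tool_pos: [0.5739, 0.1583, 0.1911]
tcp_rot: [-0.0, 0.643, 0.766, -0.0]
force: [-1.1, 2.5, 0.2]
grip_width: 0.006
grip_force: 1.0
[573.9 158.3 191.1] case -0.7 35.5 F [-1.1  2.5  0.2] 0.005773436818617548
```

```bash
python3 -m inch '[[1,-5,-2,0,0],[1,-5,-2,0,0],[1,-5,-3,0,0],[1,-5,-3,0,0],[1,-5,-3,0,0],[1,-5,-4,0,0],[1,-4,-4,0,0],[0,-4,-4,0,0],[1,-4,-4,0,0],[1,-4,-4,0,0],[0,-4,-4,0,0],[1,-3,-5,0,0]]'
python3 -m inch '[[1,-3,-5,0,0],[0,-3,-5,0,0],[1,-3,-5,0,0],[0,-3,-5,0,0],[0,-2,-5,0,0],[1,-2,-5,0,0],[0,-2,-5,0,0],[0,-2,-5,0,0]]';python3 st.py
```

```text
clock: 17.0
tool_pos: [0.5842, 0.1055, 0.1493]
tcp_rot: [0.0, 0.643, 0.766, 0.0]
force: [-1.3, -0.6, 2.3]
grip_width: 0.006
grip_force: 0.7
clock: 17.8
tool_pos: [0.5872, 0.0858, 0.1091]
tcp_rot: [0.0, 0.643, 0.766, 0.0]
force: [0.5, -0.0, 1.9]
grip_width: 0.006
grip_force: 0.5
[587.2  85.8 109.1] case -0.2 -38.2 F [ 0.5 -0.   1.9] 0.006366768997381706
```

```bash
python3 -m inch '[[0,0,-2,0,0],[0,0,-2,0,0],[0,0,-2,0,0],[0,0,-2,0,0],[0,0,-1,0,0],[0,0,-1,0,0],[0,0,0,0,0]]'
python3 -m inch '[[0,0,-1,0,0],[0,0,0,0,0],[0,0,-1,0,0],[0,0,0,0,0],[0,0,0,0,0]]'
python3 -m inch '[[0,0,-1,0,0],[0,0,0,0,0],[0,0,0,0,0]]'
```

```text
clock: 18.5
tool_pos: [0.5871, 0.086, 0.0994]
tcp_rot: [-0.0, 0.643, 0.766, 0.0]
force: [0.3, -0.2, -0.1]
grip_width: 0.003
grip_force: 0.1
clock: 19.0
tool_pos: [0.5871, 0.0861, 0.0974]
tcp_rot: [-0.0, 0.643, 0.766, 0.0]
force: [0.2, -0.0, 0.7]
grip_width: 0.006
grip_force: 0.2
clock: 19.3
tool_pos: [0.5871, 0.086, 0.0973]
tcp_rot: [0.0, 0.643, 0.766, 0.0]
force: [-1.9, 0.5, 5.2]
grip_width: 0.005
grip_force: 2.7
```

```bash
python3 -m inch '[[0,0,-1,0,0],[0,0,0,0,0],[0,0,-1,0,0],[0,0,0,0,0],[0,0,0,0,0]]'
```

```text
clock: 19.8
tool_pos: [0.5871, 0.0861, 0.0972]
tcp_rot: [0.0, 0.643, 0.766, 0.0]
force: [-5.9, -0.5, 11.4]
grip_width: 0.004
grip_force: 5.9
```

Lid shut: z stays at 97.2 while the force builds to 11 N. I'll retreat upward and estimate the clamp angle from the red-block extents in the earlier images.

```bash
python3 -m inch '[[0,0,5,0,0],[0,0,15,0,0],[0,0,30,0,0],[0,0,30,0,0],[0,0,20,0,0],[0,0,0,0,0],[0,0,0,0,0]]'
python3 - <<'E'
import pickle
from h import *
from workcell import imaging
from scipy.optimize import minimize_scalar
D=pickle.load(open("im0.pkl","rb"));I={"w1":pickle.load(open("w1.pkl","rb")),"scene":D["scene"],"top":D["top"],"topnow":imaging.get_image("top"),"scnow":imaging.get_image("scene")}
f=case_pts(580.8,123.5,.1745)
def box(p):return f([[x,-77.5+r*np.cos(p)-n*np.sin(p),67+r*np.sin(p)+n*np.cos(p)] for x in(-19,19) for r in(46,68) for n in(5,18)])
for k,d in I.items():
    hs=cv2.cvtColor(d["img"],cv2.COLOR_RGB2HSV);m=((hs[...,0]<7)|(hs[...,0]>173))&(hs[...,1]>150)&(hs[...,2]>60)
    n,l,s,c=cv2.connectedComponentsWithStats(m.astype(np.uint8))
    c0=proj(d,box(1.8)).mean(0)
    i=min((i for i in range(1,n) if s[i,4]>12),key=lambda i:np.linalg.norm(c[i]-c0))
    print(k,s[i],c[i].round(1))
    M=(l==i)
    for p in(1.6,1.7,1.8,1.9,2.0,2.1):
        h=np.zeros(M.shape,np.uint8);cv2.fillConvexPoly(h,cv2.convexHull(proj(d,box(p)).round().astype(np.int32)),1)
        print(p,proj(d,box(p)).mean(0).round(1),round((M&(h>0)).sum()/(M|(h>0)).sum(),2))
# lid check
d=I["topnow"];cv2.imwrite("pics/t5.png",cv2.resize(np.hstack([d["img"][90:210,125:285],I["scnow"]["img"][160:280,230:390]])[...,::-1],(800,300),interpolation=cv2.INTER_CUBIC))
E
```

```text
clock: 20.5
tool_pos: [0.5872, 0.086, 0.1944]
tcp_rot: [0.0, 0.643, 0.766, 0.0]
force: [0.3, 0.2, 0.2]
grip_width: 0.004
grip_force: 0.0
w1 [283 182  29  15 354] [296.5 189.3]
1.6 [297.5 183.8] 0.37
1.7 [297.3 187.5] 0.69
1.8 [297.1 191. ] 0.64
1.9 [296.8 194.1] 0.48
2.0 [296.4 196.8] 0.34
2.1 [296.1 199.1] 0.21
scene [256 206   6  13  54] [259.  211.7]
1.6 [261.4 212. ] 0.31
1.7 [259.3 212.3] 0.45
1.8 [257.2 212.7] 0.43
1.9 [255.3 213.3] 0.22
2.0 [253.5 214.1] 0.11
2.1 [251.9 215. ] 0.03
top [217 134   5  12  38] [218.4 139.9]
1.6 [216.3 139.7] 0.32
1.7 [218.2 139.5] 0.41
1.8 [220.1 139.3] 0.35
1.9 [221.9 139.2] 0.15
2.0 [223.7 139.1] 0.05
2.1 [225.3 139.1] 0.0
topnow [217 134   5  12  40] [218.5 140.1]
1.6 [216.3 139.7] 0.33
1.7 [218.2 139.5] 0.43
1.8 [220.1 139.3] 0.36
1.9 [221.9 139.2] 0.17
2.0 [223.7 139.1] 0.06
2.1 [225.3 139.1] 0.0
scnow [256 206   6  13  61] [258.9 211.8]
1.6 [261.4 212. ] 0.33
1.7 [259.3 212.3] 0.51
1.8 [257.2 212.7] 0.46
1.9 [255.3 213.3] 0.24
2.0 [253.5 214.1] 0.11
2.1 [251.9 215. ] 0.03
```

View pics/t5.png

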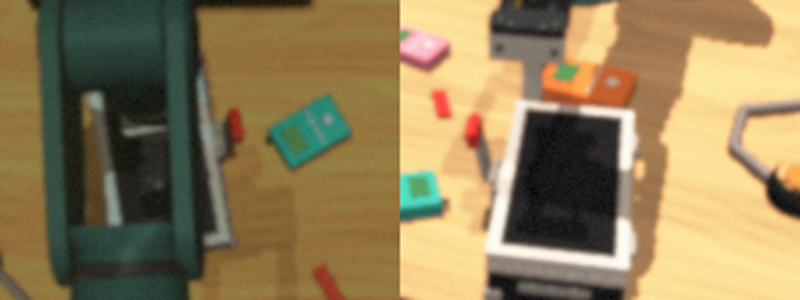

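The lid is shut in both views. The clamp is at about 1.73 rad. Going round behind it.

```bash
python3 -m inch '[[3,-17,0,0,0],[4,-22,0,0,0],[4,-22,0,0,0],[4,-22,0,0,0],[3,-17,0,0,0],[0,0,-15,0,0],[0,0,-20,0,0],[0,0,-12,0,0],[0,0,0,0,0],[0,0,0,0,0]]'
python3 st.py
python3 - <<'E'
from plan import *
for t in list(np.arange(1.5,-.01,-.1)): print(round(t,1),row(0,-85.5+57*np.cos(t)-18*np.sin(t),92+57*np.sin(t)+18*np.cos(t)).round(1))
E
```

```text
clock: 21.6
tool_pos: [0.6048, -0.0135, 0.147]
tcp_rot: [-0.001, 0.643, 0.766, -0.0]
force: [0.2, -0.6, -0.4]
grip_width: 0.002
grip_force: 0.0
[604.8 -13.5 147. ] case -0.1 -139.1 F [ 0.2 -0.6 -0.4] 0.002097862933596425
1.5 [598.1  25.6 150.1]
1.4 [597.   31.4 151.2]
1.3 [596.   37.2 151.7]
1.2 [595.   43.1 151.6]
1.1 [593.9  49.  151. ]
1.0 [592.9  54.7 149.7]
0.9 [591.9  60.3 147.8]
0.8 [591.   65.7 145.4]
0.7 [590.1  70.8 142.5]
0.6 [589.2  75.6 139. ]
0.5 [588.5  80.1 135.1]
0.4 [587.7  84.1 130.8]
0.3 [587.1  87.7 126. ]
0.2 [586.6  90.8 121. ]
0.1 [586.1  93.4 115.6]
-0.0 [585.7  95.4 110. ]
```

```bash
python3 -m inch '[[-1,8,0,0,0],[-1,7,0,0,0],[-1,5,0,0,0],[-1,5,0,0,0],[-1,5,1,0,0],[-1,5,1,0,0],[-1,4,1,0,0],[0,3,1,0,0],[-1,3,0,0,0],[0,3,1,0,0],[-1,3,0,0,0]]'
python3 st.py
python3 -m inch '[[0,3,0,0,0],[-1,3,0,0,0],[0,3,0,0,0],[-1,3,-1,0,0],[0,3,-1,0,0],[-1,2,0,0,0],[-1,3,-1,0,0],[0,3,-1,0,0],[-1,3,-1,0,0],[0,2,-1,0,0]]'
python3 st.py
```

```text
clock: 22.7
tool_pos: [0.5961, 0.0371, 0.1524]
tcp_rot: [-0.0, 0.643, 0.766, 0.0]
force: [0.3, -1.6, 1.0]
grip_width: 0.003
grip_force: 0.7
[596.1  37.1 152.4] case 0.1 -87.7 F [ 0.3 -1.6  1. ] 0.003001333395098196
clock: 23.7
tool_pos: [0.5909, 0.0653, 0.1464]
tcp_rot: [-0.0, 0.643, 0.766, -0.0]
force: [0.6, -1.1, 2.1]
grip_width: 0.006
grip_force: 0.6
[590.9  65.3 146.4] case -0.1 -59.1 F [ 0.6 -1.1  2.1] 0.006162414221138253
```

```bash
python3 -m inch '[[0,3,-2,0,0],[-1,3,-2,0,0],[0,2,-2,0,0],[-1,3,-2,0,0],[-1,2,-2,0,0],[0,2,-2,0,0],[0,2,-2,0,0],[-1,2,-2,0,0],[0,2,-3,0,0],[-1,2,-2,0,0],[0,1,-3,0,0],[0,1,-2,0,0]]'
python3 st.py
python3 -m inch '[[0,1,-3,0,0],[-1,1,-2,0,0],[0,1,-3,0,0],[0,1,-2,0,0],[0,1,-2,0,0],[0,0,-2,0,0],[0,0,0,0,0]]'
python3 st.py
```

```text
clock: 24.9
tool_pos: [0.5859, 0.0903, 0.1201]
tcp_rot: [-0.0, 0.643, 0.766, 0.0]
force: [-0.9, 1.0, 0.9]
grip_width: 0.004
grip_force: 0.6
[585.9  90.3 120.1] case -0.8 -33.6 F [-0.9  1.   0.9] 0.0035143302456367327
clock: 25.6
tool_pos: [0.5851, 0.094, 0.1098]
tcp_rot: [0.001, 0.643, 0.766, -0.0]
force: [-5.0, -2.5, 13.2]
grip_width: 0.009
grip_force: 6.5
[585.1  94.  109.8] case -0.9 -29.8 F [-5.  -2.5 13.2] 0.008745445699556861
```

Firm stop at z = 109.8 (expected 110.0) with 13 N, so the clamp is down. Retreating, then a check.

```bash
python3 -m inch '[[0,0,4,0,0],[0,0,10,0,0],[0,0,25,0,0],[0,-20,30,0,0],[0,-30,30,0,0],[0,-40,25,0,0],[-5,-40,0,0,0],[-5,-40,0,0,0],[-5,-30,0,0,0],[0,-20,0,0,0],[0,0,0,0,0],[0,0,0,0,0]]'
python3 - <<'E'
from workcell import imaging
import cv2,numpy as np
a=imaging.get_image("wrist")["img"];b=imaging.get_image("scene")["img"]
cv2.imwrite("pics/end.png",cv2.resize(np.vstack([np.hstack([a[0:240,100:420],b[130:370,150:470]])])[...,::-1],(800,300),interpolation=cv2.INTER_CUBIC))
E
```

```text
clock: 26.8
tool_pos: [0.5701, -0.1248, 0.2302]
tcp_rot: [-0.0, 0.643, 0.766, 0.0]
force: [0.2, 0.9, 0.1]
grip_width: 0.007
grip_force: 0.0
```

View pics/end.png

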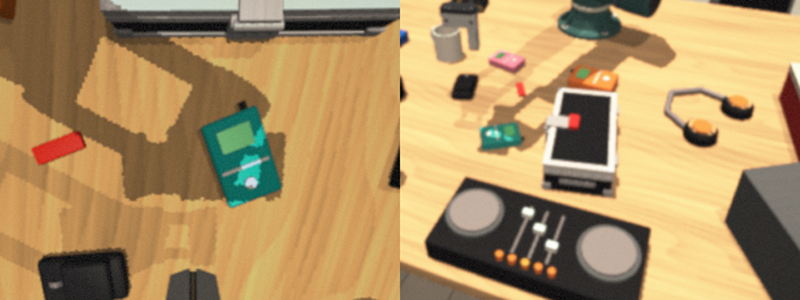

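The lid is shut, with the red-tipped clamp flat on it at about (565,121). Everything else is still in its place and the arm is clear.

```bash
python3 -c "
from workcell import close_job
print(close_job())"
```

```text
the job is handed in; nothing more can be done
None
```

The blue pack lies flat and face up in the green half of the case, the lid is fully shut, and the clamp was then swung down flat on it; the job was handed in at about 27 s, with no verdict shown.

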